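# Roll a shaft blank into a V-block fixture and clamp it

## Task

Load the round metal bar into the V-block fixture with the fingertips alone; nothing may be gripped or lifted. Roll the bar by its side along the board and up the fixture's ramp until it drops into the V, then push its free end so that it slides along the V until the other end butts against the stop screw, and last tip the upright hold-down arm over so that its pad comes to rest on the bar. Leave the other things on the bench where they are.

Things in the scene. Friction and masses are not known exactly. Their poses are not given: they have to be found in the camera images.
- shaft_blank: plain smooth (slightly oily) aluminium bar, 40 mm diameter, 190 mm long, 0.6 kg, lying on the board between the robot and the ramp, up to 6 degrees out of line with the V, 30 to 60 mm short of the stop. Origin: middle of its axis (35 mm above the bench at the start); its y axis is the bar's axis, x and z turn as it rolls. Stays put on the level, rolls back if left on the ramp
- v_fixture: fixed plywood board, 284 x 331 mm, three corners cut off, 15 mm thick, carrying a grey V-block fixture. z up; x: the way the bar rolls in; y: along the V. Origin at bench height under the middle of the V (90 degrees, y -70 to 70 mm, both ends open). The board spans x -202 to 82, y -166 to 165 mm. Ramp: from the board at x -95 mm to the near lip, 13 mm above the board at x -17 mm. Far side of the V: 32 mm above the board
- v_seat (a point): where the middle of the bar's axis must finally be: on the middle plane of the V, 39.3 mm above the bench (top of the seated bar at 59.3 mm), at x 0, y -10 mm in the fixture's frame; same axes as the fixture. The bar's end away from the stop then stands 15 mm out of the V
- stop_face (a point): flat head (18 mm across) of the stop screw, looking along the fixture's +y, at x 0, y -105 mm, 39.3 mm above the bench. The upright that carries it and the hinge cheeks of the hold-down lie behind it (46 mm wide, y -111 to -142 mm, up to 92 mm above the bench) on a foot (x -32 to 53 mm, y -106 to -158 mm, top 22 mm above the bench)
- hold_down (a joint): steel hold-down arm, rad: 0 level along the V with its pad on the seated bar, 1.57 upright, 1.8 limit; starts at 1.68 to 1.8, leaning away from the V. Hinge parallel to the fixture's x at y -127 mm, 79 mm above the bench; arm 18 mm wide, 10 mm thick. About 1 N at the knob moves it; pushed past upright (below about 1.3) it falls by its own weight (0.2 kg, damped) on to the bar
- knob (a point): centre of the black ball knob (26 mm across) on the tip of the hold-down arm, 118 mm from the hinge; at the start about 195 mm above the bench over the stop end of the fixture. It moves along the fixture's +y as the arm is tipped over. Thick leads hang from the ceiling to the right of the bench, about 0.15 m right of the base axis and 0.6 m ahead: keep the hand clear of them
- sanding_block: brown sanding block, 64 x 112 x 28 mm, long side along its y; origin under its centre; leave alone
- nail_jar: clear jar of nails with a tan lid, 62 mm across, 85 mm tall; origin under its centre; leave alone
- screw_jar: clear jar of screws with a red lid, 68 mm across, 95 mm tall; origin under its centre; leave alone
- offcut: small brown hardwood offcut, 42 x 70 x 20 mm; origin under its centre; leave alone

How it is judged:
By the outcome, as a careful person would: the job done as asked, in the order asked, and still so for the second after the job is handed in, with the robot touching nothing.
It also fails if it takes over 66 s, if anything falls off the work surface, if the arm or the gripper's body presses on something with over 40 N, if the wrist force passes 120 N, or if a joint passes its speed limit or range.

## Robot

A 6-joint arm with a two-finger parallel gripper is mounted at the origin on a cart in front of the work surface, level with it; the furniture and walls round the work are solid. World frame = base frame: x ahead of the robot, y to its left, z up, the work surface at z = 0. Lengths are in mm, angles in rad, forces in N, time in s.
With the tool pointing down it reaches from about 275 to 1000 mm from the base axis. Payload 8.4 kg.
Tool frame: the origin (TCP) lies at the very end of the fingers, on their centre line; the grasp point (between the pads) lies 19 mm behind it (r.tcp_to_grasp is the distance from the TCP to the grasp point, in mm); z points along the fingers, y is the line along which they close (so a half turn about z gives the same grasp; the last joint's range is limited). The gripper opens to 85 mm and grips with 20 to 120 N. Pads are 22 mm wide; open, the fingers measure 114 mm over their backs; the gripper's body (76 mm by 85 mm) begins 54 mm behind the grasp point. The pads swing forward as they close: fully open they stand 13 mm farther back than shut.
Start: joints at [-0.002, 0.353, 1.633, -0, 1.155, -0.002], TCP at [625.002, -0, 231.281] pointing down, gripper open.
Joint ranges: [-2.63, 2.63], [-0.92, 2.1], [0.06, 2.66], [-1.3, 4.44], [0, 2.69], [-3.02, 3.02]. Speed limits (rad/s): [2.22, 2.22, 2.79, 3.14, 3.14, 3.14].

## Interface

Orientations are given as [roll, pitch, yaw] about the fixed x, y, z axes, in that order (R = Rz(yaw) Ry(pitch) Rx(roll)).
In Python, from rig import r gives the robot as it stands. The module is installed in compiled form; this text tells all that it offers.
- The arm moves only by the tool play_rows, never from a script. Its argument "rows" is a list of rows, each an object with "dp": the shift along the tool's x, y, z in units of 40 mm (1.0 is 40 mm), a list of three; "turn": the turn, a rotation vector about the tool's x, y, z in units of 6 degrees (1.0 is 6 degrees), a list of three; "fingers": the closure, from 0 (fully open) to 1 (shut). In form: [{"dp": [tx, ty, tz], "turn": [wx, wy, wz], "fingers": fingers}, ...]. A call has 1 to 5 rows; each row shifts and turns the commanded pose from where the row before left it, along the tool's axes as they then stand; what a row does not reach is not made up. A row lasts 1/12 s, in which the tool goes at most 41.7 mm and 7.16 degrees, less where a joint would pass 70% of its speed; a pose out of reach is approached as far as the arm can. A call is refused whole if a number of a shift passes 1 or a number of a turn 1, either way. A call with a gripper value outside its range is refused whole. The fingers move at their own pace and stop on an object; "force" is the grip in N (left out, the last holds). Time passes only in rows, so rows that do not move let the fingers close. It gives the time, the measured TCP pose, the force, the opening and the grip force at its end, in the units of the state.
- r.sense(): the state, without advancing time (a new reading comes with each control period).
- r.grab_frame(name): name is "scene" or "side" or "wrist"; returns a dict with "pixels" (420x560x3 uint8, red, green, blue), "fx", "fy", "cx", "cy" (pixels), "dist" ([k1, k2, p1, p2, k3] as OpenCV has them; the pictures are not rectified), "pose" (4x4, takes a point from camera to world coordinates). Camera axes: x right, y down, z forward; pixel columns grow to the right and rows downward; lengths in mm; the calibration is good to about 2 mm. A picture is of the moment at which its call begins. There is no depth.
- r.sign_off(): hands the job in; it is judged then, once.
The state is a dict: "clock": time; "qpos": joint angles; "qvel": joint speeds; "joint_efforts": joint torques, N m; "eef_pos": TCP position; "tcp_rot": TCP orientation; "contact_force": force on the tool from outside, world axes, zero at the start; "wrist_torque": the same for the moment, N m; "opening": opening from 0.0 (shut) to 1.0 (fully open); "grasp_force": force on a finger pad.
Only numpy, scipy, OpenCV 4.12 (cv2) and the standard library are available. Lean on these libraries where they do the work, as an engineer would, in place of code of your own. Each camera call takes 0.05 s, during which the arm holds its last target. There are 200 camera calls.

## Working session

There is one attempt and no reset: what is moved stays moved. The work goes in short steps, Python scripts to look and compute and a tool call to move; the robot and the scene stay as the last step left them, time stands still between calls to the robot, and variables do not carry over. Pictures are saved under pics/ and viewed, at most 10 in all, crops included, and the job is handed in when it is done.

Besides the shell and the picture viewer there is one more tool, called by a JSON object that holds its "method" and its "body". play_rows: Moves the arm, as the interface text tells. Its arguments: {"type":"object","properties":{"rows":{"type":"array"},"force":{"type":"number"}},"required":["rows"]}

```bash
mkdir -p pics
python3 - <<'E'
from rig import r
import cv2,pickle
fs={}
for n in("scene","side","wrist"):
    f=r.grab_frame(n);fs[n]=f
    cv2.imwrite(f"pics/{n}0.png",f["pixels"][:,:,::-1])
    print(n,f["fx"],f["cx"],f["cy"],f["dist"],f["pose"].round(2).tolist())
pickle.dump(fs,open("f0.pkl","wb"))
print(r.sense())
E
```

```text
scene 411.2087681493728 281.9870170826233 207.47438367021607 [0.0173281 0.        0.        0.        0.       ] [[-0.87, -0.33, 0.37, 189.84], [-0.5, 0.56, -0.66, 900.97], [0.01, -0.76, -0.65, 732.0], [0.0, 0.0, 0.0, 1.0]]
side 425.3125190527893 275.90836566387804 207.49236743434184 [-0.11031398  0.          0.          0.          0.        ] [[-0.98, -0.13, 0.17, 363.57], [-0.21, 0.59, -0.78, 1170.95], [0.0, -0.8, -0.6, 734.26], [0.0, 0.0, 0.0, 1.0]]
wrist 304.15649645855086 281.7293043940601 204.64650516459412 [-0.03272265  0.          0.          0.          0.        ] [[1.0, 0.0, -0.0, 625.37], [0.0, -0.97, -0.26, 64.65], [-0.0, 0.26, -0.97, 373.3], [0.0, 0.0, 0.0, 1.0]]
{'clock': 0.15, 'qpos': array([-2.40510651e-03,  3.53512685e-01,  1.63394277e+00,  8.59194475e-06,
        1.15518524e+00, -2.39434043e-03]), 'qvel': array([ 9.16235206e-04, -1.71468594e-03, -1.76761284e-03,  1.04199391e-03,
       -9.06773769e-05, -2.23604166e-03]), 'joint_efforts': array([-7.39769093e-04, -6.05638933e+01, -3.42338884e+01, -2.29960733e-05,
        6.16452831e-03, -4.00942213e-05]), 'eef_pos': array([6.24651568e+02, 3.41690876e-04, 2.30728162e+02]), 'tcp_rot': array([-3.14054463e+00, -1.03662219e-05,  1.57078208e+00]), 'contact_force': array([ 0.04858942, -0.4018563 , -0.3212348 ]), 'wrist_torque': array([ 0.01746737, -0.0598795 , -0.04170613]), 'grasp_force': 0.0, 'opening': 1.0009857685651495}
```

View pics/scene0.png

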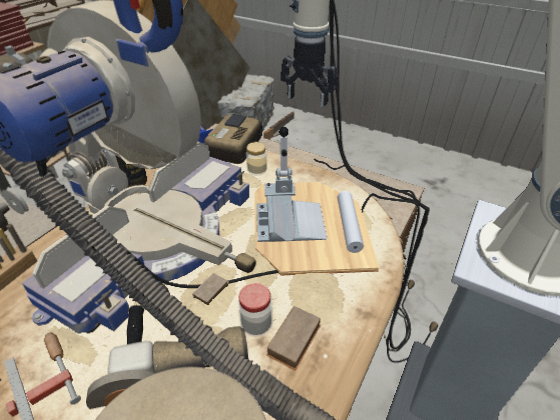

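View pics/side0.png

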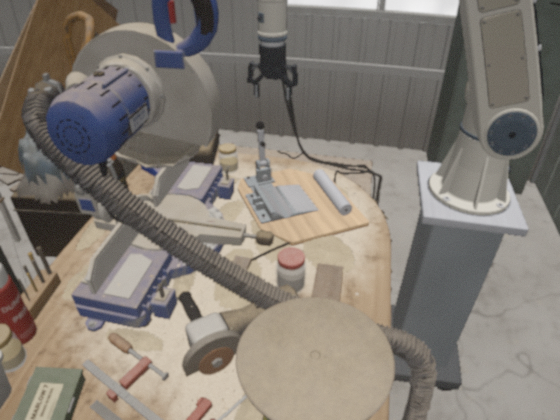

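View wrist.

The scene view shows the board at about (320,225), bar from (345,195) to (357,247), fixture around (290,215), knob (284,131), nail jar (257,157), screw jar (255,305). The side view shows the same layout, with the knob at (261,126).

Run:
```python
import cv2
a=cv2.imread("pics/scene0.png")[110:290,220:400]
cv2.imwrite("pics/scene0c.png",cv2.resize(a,(600,600),interpolation=cv2.INTER_CUBIC))
```

```text
(no output)
```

View pics/scene0c.png

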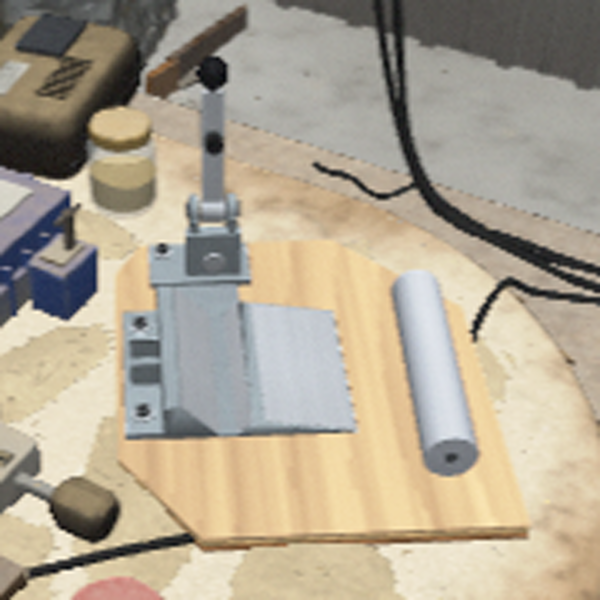

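View pics/wrist0.png

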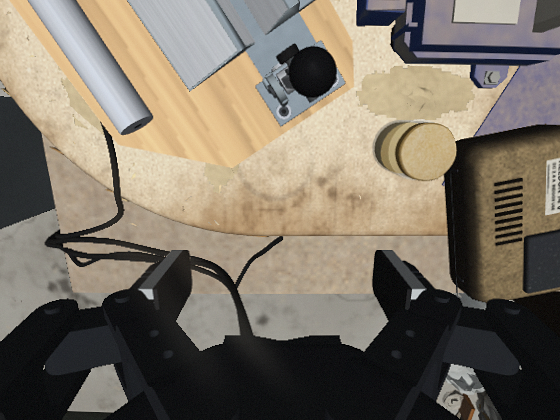

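The wrist view shows the bar's stop end at about (136,126), ramp corner (193,90), foot corners (285,140), (345,80), (257,85), and knob (313,73).

```bash
cat > h.py <<'E'
import numpy as np,cv2
from scipy.optimize import least_squares
def proj(f,P):
    T=np.linalg.inv(f["pose"]);K=np.array([[f["fx"],0,f["cx"]],[0,f["fy"],f["cy"]],[0,0,1]])
    return cv2.projectPoints(np.atleast_2d(np.float64(P)),cv2.Rodrigues(T[:3,:3])[0],T[:3,3],K,np.float64(f["dist"]))[0][:,0]
def onplane(f,uv,z):
    K=np.array([[f["fx"],0,f["cx"]],[0,f["fy"],f["cy"]],[0,0,1]])
    n=cv2.undistortPoints(np.float64([[uv]]),K,np.float64(f["dist"]))[0,0]
    d=f["pose"][:3,:3]@[n[0],n[1],1];o=f["pose"][:3,3];return o+d*(z-o[2])/d[2]
def fx2w(p,P):
    c,s=np.cos(p[2]),np.sin(p[2]);P=np.atleast_2d(P)
    return np.c_[p[0]+c*P[:,0]-s*P[:,1],p[1]+s*P[:,0]+c*P[:,1],P[:,2]]
E
python3 - <<'E'
from h import *
import pickle
fs=pickle.load(open("f0.pkl","rb"));S,W=fs["scene"],fs["wrist"]
c=lambda u,v:(220+.3*u-.35,110+.3*v-.35)
obs=[(S,(-202,165,15),c(527,528)),(S,(-95,70,15),c(355,432)),(S,(-95,-70,15),c(332,312)),(S,(-32,-106,22),c(250,283)),(S,(53,-106,22),c(150,287)),(S,(0,-105,39.3),c(213,262)),
(W,(-95,-70,15),(193,90)),(W,(-32,-158,22),(284,139)),(W,(53,-158,22),(345,80))]
g=lambda p:np.concatenate([proj(f,fx2w(p,P))[0]-uv for f,P,uv in obs])
best=min((least_squares(g,[500,150,y],loss="soft_l1") for y in np.arange(-3,3,.7)),key=lambda s:s.cost)
p=best.x;print("fix",p,np.degrees(p[2]));print(g(p).reshape(-1,2).round(1).tolist())
ob=[(S,1,c(452,458)),(W,-1,(136,126))]
A=onplane(S,c(452,458),35);B=onplane(W,(136,126),35);print("bar ends",A,B,np.linalg.norm(A-B))
d=(A-B)[:2];print("bar yaw",np.degrees(np.arctan2(-d[0],d[1])))
R=np.array([[np.cos(p[2]),np.sin(p[2])],[-np.sin(p[2]),np.cos(p[2])]])
print("ends in fixture",R@(A[:2]-p[:2]),R@(B[:2]-p[:2]))
# knob: fixture (0, -127-118cos.., )
k=lambda th:proj(S,fx2w(p,[[0,-127+118*np.cos(th),79+118*np.sin(th)]]))[0]
print("knob obs",c(212,72),[ (t,k(t).round(1).tolist()) for t in(1.6,1.68,1.74,1.8)])
kw=lambda th:proj(W,fx2w(p,[[0,-127+118*np.cos(th),79+118*np.sin(th)]]))[0]
print((313,73),[ (t,kw(t).round(1).tolist()) for t in(1.6,1.68,1.74,1.8)])
print("seat,knob w",fx2w(p,[[0,-10,39.3],[0,-140,195],[0,-105,39.3]]))
for n,uv,z in(("nail",(257,148),85),("screw",(255,292),95)):print(n,onplane(S,uv,z))
print("sand",onplane(S,(293,335),28),"offcut",onplane(S,(211,288),20))
E
```

```text
fix [564.23048123 212.33376611   0.5833719 ] 33.424747754888024
[[0.6, -1.9], [-0.0, -0.5], [-0.6, -0.8], [-0.2, -1.6], [-0.9, -1.7], [-0.5, 0.4], [-2.0, -0.2], [-2.5, -13.7], [1.9, 1.1]]
bar ends [368.55098693 227.95650555  35.        ] [466.30849724  62.76296061  35.        ] 191.9516556637784
bar yaw 30.616011514854446
ends in fixture [-154.71041608  120.82723879] [-164.11644327  -70.89382099]
knob obs (283.25, 131.25) [(1.6, [283.0, 133.3]), (1.68, [282.7, 131.7]), (1.74, [282.6, 130.6]), (1.8, [282.4, 129.7])]
(313, 73) [(1.6, [302.4, 48.7]), (1.68, [311.7, 64.7]), (1.74, [318.4, 76.5]), (1.8, [324.6, 88.0])]
seat,knob w [[569.73889408 203.98766595  39.3       ]
 [641.34826105  95.48836382 195.        ]
 [622.06881609 124.69971439  39.3       ]]
nail [753.64249326  47.0960013   85.        ]
screw [474.77542639 494.4105564   95.        ]
sand [385.92469728 501.63100006  28.        ] offcut [596.35202167 485.01864054  20.        ]
```

Fixture fit: origin (564,212), yaw 33.4°. Bar centre (417,145), yaw 30.6°. Next: a row planner, then move behind the bar.

```bash
cat > plan.py <<'E'
import sys,numpy as np
from scipy.spatial.transform import Rotation as Ro
from rig import r
FX=np.array([564.2,212.3]);FY=np.radians(33.4)
def f2w(x,y): c,s=np.cos(FY),np.sin(FY);return FX+[c*x-s*y,s*x+c*y]
def w2f(p): c,s=np.cos(FY),np.sin(FY);d=np.asarray(p)[:2]-FX;return np.array([c*d[0]+s*d[1],-s*d[0]+c*d[1]])
def plan(wps):  # wps: (fixture x,y, z, yaw deg of tool x in world, rows); tool kept pointing down
    s=r.sense();p=s["eef_pos"];R=Ro.from_euler("xyz",s["tcp_rot"])
    print("now fix",w2f(p).round(1),"z",p[2].round(1),"yaw",np.degrees(s["tcp_rot"][2]).round(1),"F",s["contact_force"].round(1),"t",s["clock"])
    for x,y,z,yaw,n in wps:
        T=np.r_[f2w(x,y),z];RT=Ro.from_euler("xyz",[180,0,yaw],degrees=True)
        for i in range(n):
            dp=R.inv().apply((T-p)/(n-i));tr=(R.inv()*RT).as_rotvec()/(n-i)
            d=(dp/40).round(2);t=(np.degrees(tr)/6).round(2)
            p=p+R.apply(d*40);R=R*Ro.from_rotvec(np.radians(t*6))
            print(d.tolist(),t.tolist())
        print("--")
E
python3 - <<'E'
from plan import *
x,y=w2f([378,122]);print(x,y)
plan([(x,y,120,30.6,10)])
E
```

```text
-205.15708296932146 27.112751751140564
now fix [ -66.4 -210.5] z 230.7 yaw 90.0 F [ 0.  -0.4 -0.3] t 0.15
[0.3, -0.62, 0.28] [-0.0, 0.0, 0.99]
[0.24, -0.64, 0.28] [-0.0, 0.0, 0.99]
[0.17, -0.67, 0.28] [-0.0, 0.0, 0.99]
[0.1, -0.68, 0.28] [-0.0, 0.0, 0.99]
[0.03, -0.69, 0.28] [-0.0, 0.0, 0.99]
[-0.04, -0.69, 0.27] [-0.0, 0.0, 0.99]
[-0.11, -0.68, 0.28] [-0.0, 0.0, 0.99]
[-0.18, -0.66, 0.27] [-0.0, 0.0, 0.99]
[-0.24, -0.64, 0.28] [-0.0, 0.0, 0.99]
[-0.31, -0.61, 0.27] [-0.01, 0.01, 0.99]
--
```

{"method": "play_rows", "body": {"rows": [{"dp":[0.3,-0.62,0.28],"turn":[0,0,0.99],"fingers":0},{"dp":[0.24,-0.64,0.28],"turn":[0,0,0.99],"fingers":0},{"dp":[0.17,-0.67,0.28],"turn":[0,0,0.99],"fingers":0},{"dp":[0.1,-0.68,0.28],"turn":[0,0,0.99],"fingers":0},{"dp":[0.03,-0.69,0.28],"turn":[0,0,0.99],"fingers":0}]}}

```text
clock: 0.57
eef_pos: [500.0, 61.1, 174.6]
tcp_rot: [-3.141, 0.0, 1.047]
contact_force: [0.3, 0.1, 0.1]
opening: 0.998
grasp_force: 0.0
```

{"method": "play_rows", "body": {"rows": [{"dp":[-0.04,-0.69,0.27],"turn":[0,0,0.99],"fingers":0},{"dp":[-0.11,-0.68,0.28],"turn":[0,0,0.99],"fingers":0},{"dp":[-0.18,-0.66,0.27],"turn":[0,0,0.99],"fingers":0},{"dp":[-0.24,-0.64,0.28],"turn":[0,0,0.99],"fingers":0},{"dp":[-0.31,-0.61,0.27],"turn":[0,0,0.99],"fingers":0}]}}

```text
clock: 0.98
eef_pos: [377.3, 122.4, 120.0]
tcp_rot: [-3.142, -0.0, 0.529]
contact_force: [1.1, 0.2, -0.4]
opening: 1.002
grasp_force: 0.0
```

{"method": "play_rows", "body": {"rows": [{"dp":[0,0,0],"turn":[0,0,0],"fingers":0},{"dp":[0,0,0],"turn":[0,0,0],"fingers":0}]}}

```text
clock: 1.15
eef_pos: [377.2, 122.2, 120.0]
tcp_rot: [-3.141, 0.002, 0.536]
contact_force: [1.8, -0.4, 0.5]
opening: 1.0
grasp_force: 0.0
```

Run:
```python
from plan import *
import cv2,pickle
f=r.grab_frame("wrist");pickle.dump(f,open("f1.pkl","wb"));cv2.imwrite("pics/w1.png",f["pixels"][:,:,::-1]);print(f["pose"].round(2).tolist())
plan([(-206,26,24,30.6,5)])
```

```text
[[0.51, -0.83, -0.22, 434.16], [-0.86, -0.49, -0.13, 155.05], [-0.0, 0.26, -0.97, 262.62], [0.0, 0.0, 0.0, 1.0]]
now fix [-204.3   26.9] z 120.6 yaw 30.8 F [0.3 0.5 0.2] t 1.2
[-0.01, 0.0, 0.48] [0.0, -0.0, 0.01]
[-0.01, 0.01, 0.48] [0.0, -0.0, 0.0]
[-0.01, 0.0, 0.49] [0.0, -0.0, 0.01]
[-0.01, 0.01, 0.48] [0.0, -0.0, 0.0]
[-0.0, 0.0, 0.49] [0.0, -0.0, 0.01]
--
```

View pics/w1.png

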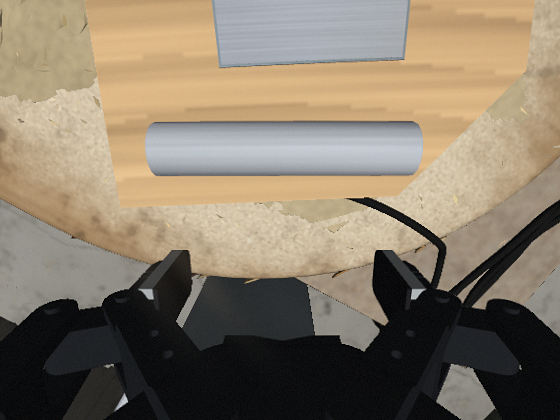

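The bar lies at (147..423, 122..175), parallel to the tool. The ramp foot runs (219,68)–(405,59). So alignment is good; descend behind the bar.

{"method": "play_rows", "body": {"rows": [{"dp":[-0.02,0,0.49],"turn":[0,0,0],"fingers":0},{"dp":[-0.02,0,0.49],"turn":[0,0,0],"fingers":0},{"dp":[-0.02,0,0.49],"turn":[0,0,0],"fingers":0},{"dp":[0,0,0.49],"turn":[0,0,0],"fingers":0},{"dp":[0,0,0.49],"turn":[0,0,0],"fingers":0}]}}

```text
clock: 1.62
eef_pos: [378.6, 120.8, 22.1]
tcp_rot: [3.141, -0.002, 0.535]
contact_force: [-0.1, 0.2, -0.0]
opening: 0.999
grasp_force: 0.0
```

Run:
```python
from plan import *
from h import onplane
import pickle
f=pickle.load(open("f1.pkl","rb"))
for uv,z in(((219,68),15),((405,59),15),((148,149),40),((422,149),40)):print(w2f(onplane(f,uv,z)).round(1))
plan([(-150,25,23,31.5,5),(-100,24,26,33.4,5),(-60,24,34,33.4,5),(-34,24,38,33.4,5)])
```

```text
[-97.4  69.7]
[-97.1 -71.1]
[-153.6  122.1]
[-162.7  -77.1]
now fix [-205.4   25.8] z 22.1 yaw 30.6 F [-0.1  0.2 -0. ] t 1.6167
[0.28, -0.01, -0.0] [0.0, -0.0, -0.03]
[0.28, -0.01, -0.01] [0.0, -0.01, -0.03]
[0.27, -0.01, -0.0] [0.0, -0.0, -0.03]
[0.28, -0.0, -0.01] [0.0, -0.01, -0.03]
[0.27, -0.01, -0.0] [0.01, -0.0, -0.02]
--
[0.25, -0.0, -0.02] [-0.0, -0.0, -0.06]
[0.25, -0.0, -0.01] [-0.0, -0.0, -0.06]
[0.25, -0.0, -0.02] [-0.0, -0.0, -0.07]
[0.25, -0.0, -0.01] [-0.0, -0.0, -0.06]
[0.25, 0.0, -0.02] [-0.0, -0.0, -0.07]
--
[0.2, 0.0, -0.04] [-0.0, -0.0, 0.0]
[0.2, 0.0, -0.04] [-0.0, -0.0, 0.0]
[0.2, 0.0, -0.04] [-0.0, -0.0, 0.0]
[0.2, 0.0, -0.04] [-0.0, -0.0, 0.0]
[0.2, 0.0, -0.04] [-0.0, -0.0, 0.0]
--
[0.13, 0.0, -0.02] [-0.0, -0.0, 0.0]
[0.13, 0.0, -0.02] [-0.0, -0.0, 0.0]
[0.13, 0.0, -0.02] [-0.0, -0.0, 0.0]
[0.13, 0.0, -0.02] [-0.0, -0.0, 0.0]
[0.13, 0.0, -0.02] [-0.0, -0.0, 0.0]
--
```

{"method": "play_rows", "body": {"rows": [{"dp":[0.15,0,0],"turn":[0,0,0],"fingers":0},{"dp":[0.15,0,0],"turn":[0,0,0],"fingers":0},{"dp":[0.15,0,0],"turn":[0,0,0],"fingers":0},{"dp":[0.15,0,0],"turn":[0,0,0],"fingers":0},{"dp":[0.15,0,0],"turn":[0,0,0],"fingers":0}]}}

```text
clock: 2.03
eef_pos: [404.3, 136.8, 23.6]
tcp_rot: [3.141, -0.003, 0.534]
contact_force: [-0.2, 0.4, 0.5]
opening: 1.001
grasp_force: 0.1
```

{"method": "play_rows", "body": {"rows": [{"dp":[0.17,0,0],"turn":[0,0,-0.05],"fingers":0},{"dp":[0.17,0,0],"turn":[0,0,-0.05],"fingers":0},{"dp":[0.17,0,0],"turn":[0,0,-0.05],"fingers":0},{"dp":[0.17,0,0],"turn":[0,0,-0.05],"fingers":0},{"dp":[0.17,0,0],"turn":[0,0,-0.05],"fingers":0}]}}

```text
clock: 2.45
eef_pos: [432.1, 154.1, 22.6]
tcp_rot: [3.142, -0.0, 0.561]
contact_force: [0.4, -0.0, -0.6]
opening: 1.004
grasp_force: 0.2
```

{"method": "play_rows", "body": {"rows": [{"dp":[0.17,0,0],"turn":[0,0,-0.05],"fingers":0},{"dp":[0.17,0,0],"turn":[0,0,-0.05],"fingers":0},{"dp":[0.17,0,-0.02],"turn":[0,0,-0.05],"fingers":0},{"dp":[0.17,0,-0.02],"turn":[0,0,-0.05],"fingers":0},{"dp":[0.17,0,-0.02],"turn":[0,0,0],"fingers":0}]}}

```text
clock: 2.87
eef_pos: [459.9, 172.1, 24.8]
tcp_rot: [-3.141, 0.002, 0.582]
contact_force: [-4.0, -2.7, 3.3]
opening: 0.998
grasp_force: 2.2
```

Run:
```python
from plan import *
import cv2,pickle
f=r.grab_frame("wrist");pickle.dump(f,open("f2.pkl","wb"));cv2.imwrite("pics/w2.png",f["pixels"][:,:,::-1])
plan([(-70,24,30,33.4,5),(-34,24,37,33.4,5)])
```

```text
now fix [-107.    23.6] z 25.2 yaw 33.3 F [ 1.5 -0.2  0. ] t 2.9167
[0.19, -0.0, -0.02] [0.0, -0.0, -0.0]
[0.18, -0.0, -0.02] [0.0, -0.0, -0.0]
[0.19, -0.0, -0.03] [0.0, -0.0, -0.01]
[0.18, -0.01, -0.02] [0.0, -0.01, -0.0]
[0.19, -0.0, -0.03] [0.0, -0.0, -0.01]
--
[0.18, -0.0, -0.03] [0.0, -0.0, 0.0]
[0.18, -0.0, -0.04] [0.0, -0.0, 0.0]
[0.18, -0.0, -0.03] [0.0, -0.0, 0.0]
[0.18, -0.0, -0.04] [0.0, -0.0, 0.0]
[0.18, -0.0, -0.03] [0.0, -0.0, 0.0]
--
```

View pics/w2.png

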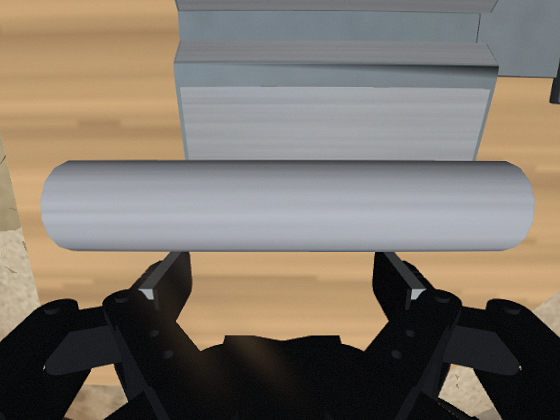

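The bar (42–534, 160–250) is parallel to the lip (row 65) and the fingers touch it at the ramp foot. Keep rolling.

{"method": "play_rows", "body": {"rows": [{"dp":[0.18,0,-0.03],"turn":[0,0,0],"fingers":0},{"dp":[0.18,0,-0.03],"turn":[0,0,0],"fingers":0},{"dp":[0.18,0,-0.03],"turn":[0,0,0],"fingers":0},{"dp":[0.18,0,-0.03],"turn":[0,0,0],"fingers":0},{"dp":[0.18,0,-0.03],"turn":[0,0,0],"fingers":0}]}}

```text
clock: 3.33
eef_pos: [490.8, 192.2, 31.1]
tcp_rot: [3.142, -0.0, 0.581]
contact_force: [-3.6, -1.9, 2.6]
opening: 1.001
grasp_force: 2.2
```

{"method": "play_rows", "body": {"rows": [{"dp":[0.15,0,-0.03],"turn":[0,0,0],"fingers":0},{"dp":[0.15,0,-0.03],"turn":[0,0,0],"fingers":0},{"dp":[0.15,0,-0.03],"turn":[0,0,0],"fingers":0},{"dp":[0.12,0,-0.03],"turn":[0,0,0],"fingers":0},{"dp":[0.12,0,-0.03],"turn":[0,0,0],"fingers":0}]}}

```text
clock: 3.75
eef_pos: [514.5, 207.7, 37.2]
tcp_rot: [3.141, -0.002, 0.581]
contact_force: [-0.6, -0.3, -0.3]
opening: 0.999
grasp_force: 0.0
```

{"method": "play_rows", "body": {"rows": [{"dp":[0.1,0,-0.02],"turn":[0,0,0],"fingers":0},{"dp":[0.1,0,-0.02],"turn":[0,0,0],"fingers":0},{"dp":[0.1,0,0],"turn":[0,0,0],"fingers":0},{"dp":[0,0,0],"turn":[0,0,0],"fingers":0},{"dp":[0,0,0],"turn":[0,0,0],"fingers":0}]}}

```text
clock: 4.17
eef_pos: [523.4, 213.6, 38.4]
tcp_rot: [3.142, 0.0, 0.581]
contact_force: [-0.9, -0.4, -0.9]
opening: 1.002
grasp_force: 0.0
```

Run:
```python
from plan import *
import cv2,pickle
f=r.grab_frame("wrist");pickle.dump(f,open("f3.pkl","wb"));cv2.imwrite("pics/w3.png",f["pixels"][:,:,::-1])
plan([(-70,24,90,33.4,2),(-60,100,150,80,3),(0,155,150,123.4,5)])
```

```text
now fix [-33.7  23.7] z 38.3 yaw 33.3 F [ 0.  0. -0.] t 4.2167
[-0.45, -0.0, -0.65] [-0.0, 0.0, -0.01]
[-0.46, -0.01, -0.64] [-0.0, 0.0, -0.01]
--
[0.08, -0.63, -0.5] [-0.0, 0.0, -2.59]
[0.25, -0.59, -0.5] [-0.0, 0.0, -2.59]
[0.4, -0.5, -0.5] [-0.0, 0.0, -2.58]
--
[0.41, 0.03, -0.0] [-0.0, 0.0, -1.45]
[0.4, 0.09, -0.0] [-0.0, 0.0, -1.45]
[0.38, 0.15, -0.0] [-0.0, 0.0, -1.45]
[0.35, 0.2, -0.0] [-0.0, -0.0, -1.44]
[0.31, 0.26, -0.0] [-0.0, -0.0, -1.45]
--
```

View pics/w3.png

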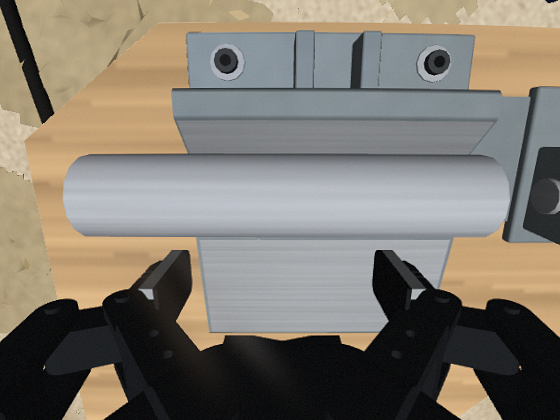

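The bar sits in the V (64–510, 154–237), its right end short of the stop head at (545,195). Next: lift clear, close, turn 90° and go beyond the free end.

Run:
```python
from plan import *
from h import onplane
import pickle
f=pickle.load(open("f3.pkl","rb"))
for u in(64,510):print(w2f(onplane(f,(u,195),41)).round(1))
plan([(-45,24,110,63.4,5),(0,152,110,123.4,10),(0,152,32,123.4,5)])
```

```text
[ -0.5 127.6]
[ -0.7 -87.2]
now fix [-33.7  23.7] z 38.3 yaw 33.3 F [ 0.  0. -0.] t 4.2167
[-0.06, -0.0, -0.36] [-0.0, 0.0, -1.0]
[-0.06, -0.01, -0.36] [-0.0, 0.0, -1.0]
[-0.05, -0.01, -0.36] [-0.0, 0.0, -1.01]
[-0.05, -0.02, -0.36] [-0.0, 0.0, -1.0]
[-0.05, -0.03, -0.35] [-0.0, 0.0, -1.01]
--
[0.26, -0.22, -0.0] [-0.0, 0.0, -1.0]
[0.28, -0.19, -0.0] [-0.0, 0.0, -1.0]
[0.3, -0.16, -0.0] [-0.0, 0.0, -1.0]
[0.31, -0.13, -0.0] [-0.0, 0.0, -1.0]
[0.32, -0.1, -0.0] [-0.0, 0.0, -1.0]
[0.33, -0.06, -0.0] [-0.0, 0.0, -1.0]
[0.34, -0.03, -0.0] [-0.0, 0.0, -1.0]
[0.34, 0.01, -0.0] [-0.0, -0.0, -1.0]
[0.34, 0.04, -0.0] [-0.0, -0.0, -1.0]
[0.33, 0.08, -0.0] [-0.0, -0.0, -1.0]
--
[-0.0, 0.0, 0.39] [-0.0, -0.0, 0.0]
[-0.0, 0.0, 0.39] [-0.0, -0.0, 0.0]
[-0.0, 0.0, 0.39] [-0.0, -0.0, 0.0]
[-0.0, 0.0, 0.39] [-0.0, -0.0, 0.0]
[-0.0, 0.0, 0.39] [-0.0, -0.0, 0.0]
--
```

{"method": "play_rows", "body": {"rows": [{"dp":[-0.06,0,-0.36],"turn":[0,0,0],"fingers":0},{"dp":[-0.06,0,-0.36],"turn":[0,0,-1],"fingers":0.3},{"dp":[-0.05,-0.01,-0.36],"turn":[0,0,-1],"fingers":1},{"dp":[-0.05,-0.02,-0.36],"turn":[0,0,-1],"fingers":1},{"dp":[-0.05,-0.03,-0.36],"turn":[0,0,-1],"fingers":1}]}}

```text
clock: 4.63
eef_pos: [512.8, 208.0, 111.0]
tcp_rot: [-3.141, 0.0, 1.005]
contact_force: [0.3, 0.6, 0.4]
opening: 0.45
grasp_force: 0.0
```

{"method": "play_rows", "body": {"rows": [{"dp":[0.23,-0.24,0],"turn":[0,0,-1],"fingers":1},{"dp":[0.26,-0.22,0],"turn":[0,0,-1],"fingers":1},{"dp":[0.28,-0.19,0],"turn":[0,0,-1],"fingers":1},{"dp":[0.3,-0.16,0],"turn":[0,0,-1],"fingers":1},{"dp":[0.31,-0.13,0],"turn":[0,0,-1],"fingers":1}]}}

```text
clock: 5.05
eef_pos: [496.9, 274.2, 110.4]
tcp_rot: [-3.141, 0.0, 1.529]
contact_force: [0.3, -1.0, 0.2]
opening: 0.001
grasp_force: 0.0
```

Run:
```python
from plan import *
plan([(0,152,110,123.4,6),(0,152,32,123.4,4)])
```

```text
now fix [-22.1  88.7] z 110.4 yaw 87.6 F [ 0.3 -1.   0.2] t 5.05
[0.27, -0.08, 0.0] [-0.0, 0.0, -0.99]
[0.27, -0.05, 0.0] [-0.0, 0.0, -1.0]
[0.28, -0.02, 0.0] [-0.0, 0.0, -0.99]
[0.28, 0.0, 0.0] [-0.0, 0.0, -1.0]
[0.28, 0.04, 0.01] [-0.0, -0.0, -0.99]
[0.27, 0.06, 0.0] [-0.0, -0.0, -1.0]
--
[-0.0, 0.0, 0.49] [-0.0, -0.0, 0.0]
[-0.0, 0.0, 0.49] [-0.0, -0.0, 0.0]
[-0.0, 0.0, 0.49] [-0.0, -0.0, 0.0]
[-0.0, 0.0, 0.48] [-0.0, -0.0, 0.0]
--
```

{"method": "play_rows", "body": {"rows": [{"dp":[0.27,-0.08,0],"turn":[0,0,-1],"fingers":1},{"dp":[0.27,-0.05,0],"turn":[0,0,-1],"fingers":1},{"dp":[0.28,-0.02,0],"turn":[0,0,-1],"fingers":1},{"dp":[0.28,0,0],"turn":[0,0,-1],"fingers":1},{"dp":[0.28,0.04,0],"turn":[0,0,-1],"fingers":1}]}}

```text
clock: 5.47
eef_pos: [483.4, 328.5, 110.3]
tcp_rot: [-3.141, 0.0, 2.052]
contact_force: [-0.7, -0.3, -0.9]
opening: -0.0
grasp_force: 0.0
```

{"method": "play_rows", "body": {"rows": [{"dp":[0.27,0.06,0],"turn":[0,0,-1],"fingers":1},{"dp":[0,0,0.49],"turn":[0,0,0],"fingers":1},{"dp":[0,0,0.49],"turn":[0,0,0],"fingers":1},{"dp":[0,0,0.49],"turn":[0,0,0],"fingers":1},{"dp":[0,0,0.47],"turn":[0,0,0],"fingers":1}]}}

```text
clock: 5.88
eef_pos: [480.7, 338.8, 32.0]
tcp_rot: [-3.141, -0.0, 2.152]
contact_force: [0.2, -0.2, 0.7]
opening: -0.0
grasp_force: 0.0
```

Run:
```python
from plan import *
plan([(0,100,33,123.4,8)])
```

```text
now fix [ -0.  151.5] z 32.0 yaw 123.3 F [ 0.2 -0.2  0.7] t 5.8833
[-0.16, 0.0, -0.0] [-0.0, -0.0, -0.0]
[-0.16, 0.0, -0.0] [-0.0, -0.0, -0.0]
[-0.16, 0.0, -0.0] [-0.0, -0.0, -0.0]
[-0.16, 0.0, -0.01] [-0.0, -0.0, -0.0]
[-0.16, 0.0, -0.0] [-0.0, -0.0, -0.0]
[-0.16, 0.0, -0.01] [-0.0, -0.0, -0.0]
[-0.16, 0.0, -0.0] [-0.0, -0.0, -0.01]
[-0.17, 0.0, -0.01] [-0.0, -0.0, -0.0]
--
```

{"method": "play_rows", "body": {"rows": [{"dp":[-0.15,0,0],"turn":[0,0,0],"fingers":1},{"dp":[-0.15,0,0],"turn":[0,0,0],"fingers":1},{"dp":[-0.15,0,0],"turn":[0,0,0],"fingers":1},{"dp":[-0.15,0,0],"turn":[0,0,0],"fingers":1},{"dp":[-0.15,0,0],"turn":[0,0,0],"fingers":1}]}}

```text
clock: 6.3
eef_pos: [498.7, 313.8, 34.1]
tcp_rot: [3.14, -0.0, 2.151]
contact_force: [-0.5, 1.6, 1.3]
opening: -0.002
grasp_force: 1.3
```

{"method": "play_rows", "body": {"rows": [{"dp":[-0.12,0,0],"turn":[0,0,0],"fingers":1},{"dp":[-0.1,0,0],"turn":[0,0,0],"fingers":1},{"dp":[-0.1,0,0],"turn":[0,0,0],"fingers":1},{"dp":[-0.1,0,0],"turn":[0,0,0],"fingers":1},{"dp":[-0.06,0,0],"turn":[0,0,0],"fingers":1}]}}

```text
clock: 6.72
eef_pos: [508.5, 297.6, 33.0]
tcp_rot: [3.141, -0.0, 2.152]
contact_force: [-0.9, 2.6, 1.2]
opening: 0.001
grasp_force: 1.4
```

{"method": "play_rows", "body": {"rows": [{"dp":[-0.03,0,0],"turn":[0,0,0],"fingers":1},{"dp":[-0.03,0,0],"turn":[0,0,0],"fingers":1},{"dp":[-0.03,0,0],"turn":[0,0,0],"fingers":1},{"dp":[-0.03,0,0],"turn":[0,0,0],"fingers":1}]}}

```text
clock: 7.05
eef_pos: [510.8, 293.9, 32.8]
tcp_rot: [-3.141, -0.0, 2.152]
contact_force: [-0.1, 2.3, 1.3]
opening: -0.002
grasp_force: 1.4
```

{"method": "play_rows", "body": {"rows": [{"dp":[-0.03,0,0],"turn":[0,0,0],"fingers":1},{"dp":[-0.03,0,0],"turn":[0,0,0],"fingers":1}]}}

```text
clock: 7.22
eef_pos: [511.6, 292.6, 32.9]
tcp_rot: [-3.142, -0.001, 2.151]
contact_force: [-8.3, 13.7, 1.7]
opening: -0.003
grasp_force: 7.8
```

{"method": "play_rows", "body": {"rows": [{"dp":[-0.02,0,0],"turn":[0,0,0],"fingers":1},{"dp":[0,0,0],"turn":[0,0,0],"fingers":1}]}}

```text
clock: 7.38
eef_pos: [511.6, 292.6, 32.9]
tcp_rot: [-3.141, -0.002, 2.151]
contact_force: [-7.4, 11.7, 1.9]
opening: -0.0
grasp_force: 6.9
```

{"method": "play_rows", "body": {"rows": [{"dp":[0.15,0,0],"turn":[0,0,0],"fingers":1},{"dp":[0.4,0,0],"turn":[0,0,0],"fingers":1},{"dp":[0.2,0,-0.6],"turn":[0,0,0],"fingers":1},{"dp":[0,0,-0.8],"turn":[0,0,0],"fingers":1},{"dp":[0,0,-0.8],"turn":[0,0,0],"fingers":1}]}}

```text
clock: 7.8
eef_pos: [494.9, 315.7, 120.8]
tcp_rot: [-3.138, 0.001, 2.153]
contact_force: [1.0, 0.9, 0.6]
opening: 0.001
grasp_force: 0.0
```

Run:
```python
from plan import *
from h import *
import cv2,pickle
fs={n:r.grab_frame(n) for n in("scene","side")}
a=fs["scene"]["pixels"][110:260,230:380,::-1];cv2.imwrite("pics/s4.png",cv2.resize(a,(600,600),interpolation=cv2.INTER_CUBIC))
P=[[*f2w(0,85),39.3],[*f2w(0,-105),39.3]]
for t in(1.68,1.74,1.8):P.append([*f2w(0,-127+118*np.cos(t)),79+118*np.sin(t)])
print(((proj(fs["scene"],P)-[230,110])*4).round(0).tolist())
plan([(-45,110,280,123.4,5),(-60,-190,280,123.4,10),(0,-190,280,123.4,2),(0,-190,188,123.4,4)])
```

```text
[[234.0, 510.0], [212.0, 315.0], [211.0, 87.0], [210.0, 82.0], [210.0, 79.0]]
now fix [  3.4 124.1] z 125.6 yaw 123.3 F [1.7 1.3 0.6] t 7.9
[-0.07, -0.24, -0.77] [0.01, 0.0, -0.0]
[-0.07, -0.24, -0.77] [0.02, 0.0, -0.0]
[-0.07, -0.24, -0.78] [0.01, 0.0, -0.0]
[-0.07, -0.24, -0.77] [0.02, 0.0, -0.01]
[-0.08, -0.23, -0.77] [0.01, 0.01, -0.0]
--
[-0.75, -0.04, -0.0] [0.0, -0.0, -0.0]
[-0.75, -0.04, -0.0] [0.0, -0.0, -0.0]
[-0.75, -0.04, -0.0] [0.0, -0.0, -0.0]
[-0.75, -0.04, -0.0] [0.0, -0.0, -0.0]
[-0.75, -0.04, -0.0] [0.0, -0.0, -0.0]
[-0.75, -0.04, -0.0] [0.0, -0.0, -0.0]
[-0.75, -0.03, -0.0] [0.0, -0.0, -0.0]
[-0.75, -0.04, -0.0] [0.0, -0.0, -0.0]
[-0.75, -0.03, -0.0] [0.0, -0.0, -0.0]
[-0.75, -0.04, -0.01] [0.0, -0.0, -0.0]
--
[0.0, 0.75, 0.0] [0.0, -0.0, -0.0]
[0.0, 0.75, 0.0] [0.0, -0.0, -0.0]
--
[0.0, 0.0, 0.58] [0.0, -0.0, -0.0]
[0.0, 0.0, 0.57] [0.0, -0.0, -0.0]
[0.0, 0.0, 0.58] [0.0, -0.0, -0.0]
[0.0, 0.0, 0.57] [0.0, -0.0, -0.0]
--
```

View pics/s4.png

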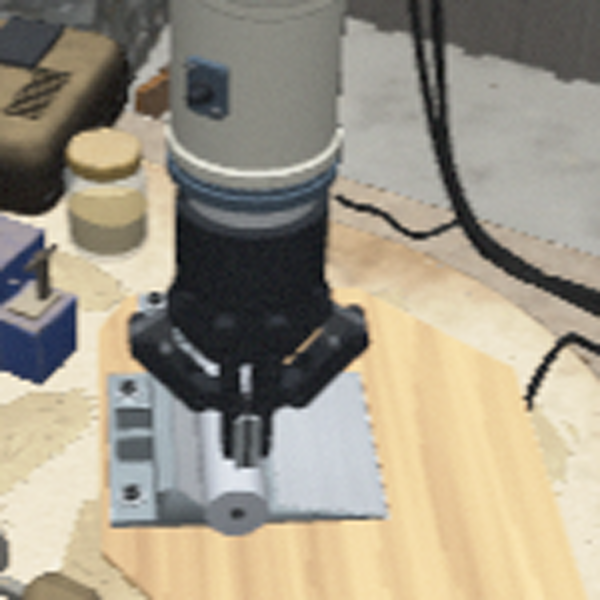

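The bar's free end sits at (236,513) against the predicted (234,510), so it is butted on the stop. Now go over and behind the knob.

{"method": "play_rows", "body": {"rows": [{"dp":[0,0,-0.8],"turn":[0,0,0],"fingers":1},{"dp":[0,0,-0.8],"turn":[0,0,0],"fingers":1},{"dp":[0,0,-0.8],"turn":[0,0,0],"fingers":1},{"dp":[0,0,-0.8],"turn":[0,0,0],"fingers":1},{"dp":[-0.4,0,-0.7],"turn":[0,0,0],"fingers":1}]}}

```text
clock: 8.32
eef_pos: [504.0, 303.8, 278.2]
tcp_rot: [-3.142, -0.0, 2.153]
contact_force: [0.7, 0.2, -0.2]
opening: -0.001
grasp_force: 0.0
```

{"method": "play_rows", "body": {"rows": [{"dp":[-0.75,0,0],"turn":[0,0,0],"fingers":1},{"dp":[-0.75,0,0],"turn":[0,0,0],"fingers":1},{"dp":[-0.75,0,0],"turn":[0,0,0],"fingers":1},{"dp":[-0.75,0,0],"turn":[0,0,0],"fingers":1},{"dp":[-0.75,0,0],"turn":[0,0,0],"fingers":1}]}}

```text
clock: 8.73
eef_pos: [587.6, 175.7, 276.0]
tcp_rot: [-3.14, 0.0, 2.152]
contact_force: [1.2, -0.6, 1.0]
opening: 0.0
grasp_force: 0.0
```

{"method": "play_rows", "body": {"rows": [{"dp":[-0.75,0,0],"turn":[0,0,0],"fingers":1},{"dp":[-0.75,0,0],"turn":[0,0,0],"fingers":1},{"dp":[-0.75,0,0],"turn":[0,0,0],"fingers":1},{"dp":[-0.75,0,0],"turn":[0,0,0],"fingers":1},{"dp":[-0.6,0,0],"turn":[0,0,0],"fingers":1}]}}

```text
clock: 9.15
eef_pos: [666.9, 54.7, 275.7]
tcp_rot: [-3.14, 0.0, 2.151]
contact_force: [0.6, 0.2, 1.0]
opening: 0.001
grasp_force: 0.0
```

Run:
```python
from plan import *
plan([(-1,-190,265,123.4,1),(-1,-190,190,123.4,3)])
```

```text
now fix [  -1.  -188.2] z 275.7 yaw 123.3 F [0.6 0.2 1. ] t 9.15
[-0.05, 0.0, 0.27] [-0.02, 0.0, -0.02]
--
[0.0, 0.0, 0.62] [0.0, 0.0, -0.0]
[0.0, 0.0, 0.63] [0.0, 0.0, -0.0]
[0.0, 0.0, 0.62] [0.0, 0.0, -0.0]
--
```

{"method": "play_rows", "body": {"rows": [{"dp":[-0.04,0,0.27],"turn":[0,0,0],"fingers":1},{"dp":[0,0,0.65],"turn":[0,0,0],"fingers":1},{"dp":[0,0,0.65],"turn":[0,0,0],"fingers":1},{"dp":[0,0,0.65],"turn":[0,0,0],"fingers":1},{"dp":[0,0,0],"turn":[0,0,0],"fingers":1}]}}

```text
clock: 9.57
eef_pos: [663.1, 55.5, 181.5]
tcp_rot: [-3.133, -0.004, 2.152]
contact_force: [-0.9, 0.0, -1.4]
opening: 0.001
grasp_force: 0.0
```

{"method": "play_rows", "body": {"rows": [{"dp":[0.15,0,0],"turn":[0,0,0],"fingers":1},{"dp":[0.15,0,0],"turn":[0,0,0],"fingers":1},{"dp":[0.15,0,0],"turn":[0,0,0],"fingers":1},{"dp":[0.15,0,0],"turn":[0,0,0],"fingers":1},{"dp":[0.15,0,0],"turn":[0,0,0],"fingers":1}]}}

```text
clock: 9.98
eef_pos: [651.0, 81.7, 189.6]
tcp_rot: [3.14, 0.001, 2.152]
contact_force: [0.3, -0.4, 0.2]
opening: -0.003
grasp_force: 0.2
```

{"method": "play_rows", "body": {"rows": [{"dp":[0.15,0,0],"turn":[0,0,0],"fingers":1},{"dp":[0.15,0,0],"turn":[0,0,0],"fingers":1},{"dp":[0.15,0,0],"turn":[0,0,0],"fingers":1},{"dp":[0.15,0,0],"turn":[0,0,0],"fingers":1},{"dp":[0.15,0,0],"turn":[0,0,0],"fingers":1}]}}

```text
clock: 10.4
eef_pos: [633.9, 106.5, 188.1]
tcp_rot: [-3.142, -0.0, 2.152]
contact_force: [0.3, -0.2, -0.1]
opening: -0.001
grasp_force: 0.1
```

{"method": "play_rows", "body": {"rows": [{"dp":[0.15,0,0],"turn":[0,0,0],"fingers":1},{"dp":[0.15,0,0],"turn":[0,0,0],"fingers":1},{"dp":[0.15,0,0],"turn":[0,0,0],"fingers":1},{"dp":[0.15,0,0],"turn":[0,0,0],"fingers":1},{"dp":[0.05,0,0],"turn":[0,0,0],"fingers":1}]}}

```text
clock: 10.82
eef_pos: [619.4, 128.5, 188.0]
tcp_rot: [-3.141, -0.0, 2.152]
contact_force: [-0.2, -0.1, 0.5]
opening: -0.001
grasp_force: 0.0
```

Run:
```python
from plan import *
import cv2
f=r.grab_frame("scene")
a=f["pixels"][110:260,230:380,::-1];cv2.imwrite("pics/s5.png",cv2.resize(a,(600,600),interpolation=cv2.INTER_CUBIC))
plan([(0,-200,190,123.4,3)])
```

```text
now fix [  -0.  -100.4] z 188.1 yaw 123.3 F [-0.5  0.1  0.3] t 10.8667
[-0.83, 0.0, -0.02] [-0.0, -0.0, -0.0]
[-0.83, 0.0, -0.01] [-0.0, -0.0, -0.01]
[-0.83, 0.0, -0.02] [-0.0, -0.0, -0.0]
--
```

View pics/s5.png

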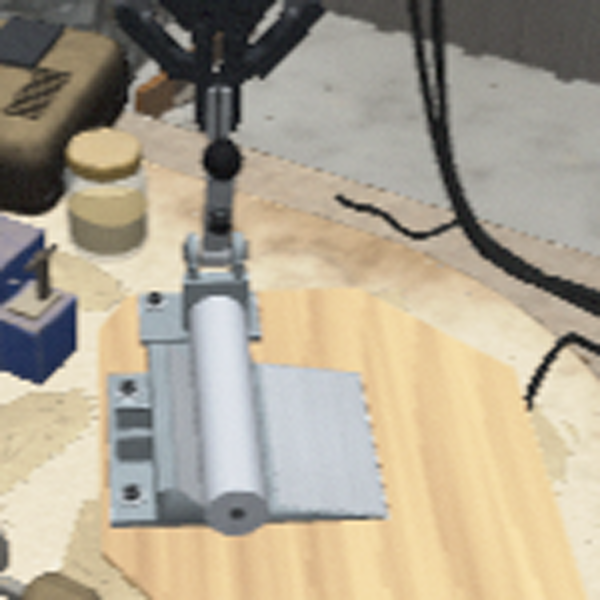

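The knob is at (222,160) and falling ahead of the finger. Lift clear and let it settle.

{"method": "play_rows", "body": {"rows": [{"dp":[-0.3,0,-0.4],"turn":[0,0,0],"fingers":1},{"dp":[0,0,-0.8],"turn":[0,0,0],"fingers":1},{"dp":[0,0,-0.8],"turn":[0,0,0],"fingers":1},{"dp":[0,0,-0.6],"turn":[0,0,0],"fingers":1},{"dp":[0,0,0],"turn":[0,0,0],"fingers":1}]}}

```text
clock: 11.28
eef_pos: [629.2, 117.9, 298.1]
tcp_rot: [3.134, 0.003, 2.152]
contact_force: [0.7, 0.6, 0.2]
opening: 0.002
grasp_force: 0.0
```

{"method": "play_rows", "body": {"rows": [{"dp":[0,0,0],"turn":[0,0,0],"fingers":1},{"dp":[0,0,0],"turn":[0,0,0],"fingers":1},{"dp":[0,0,0],"turn":[0,0,0],"fingers":1},{"dp":[0,0,0],"turn":[0,0,0],"fingers":1},{"dp":[0,0,0],"turn":[0,0,0],"fingers":1}]}}

```text
clock: 11.7
eef_pos: [626.1, 117.6, 290.9]
tcp_rot: [-3.14, -0.001, 2.152]
contact_force: [1.6, 0.3, -0.3]
opening: 0.002
grasp_force: 0.0
```

{"method": "play_rows", "body": {"rows": [{"dp":[0,0,0],"turn":[0,0,0],"fingers":1},{"dp":[0,0,0],"turn":[0,0,0],"fingers":1},{"dp":[0,0,0],"turn":[0,0,0],"fingers":1},{"dp":[0,0,0],"turn":[0,0,0],"fingers":1},{"dp":[0,0,0],"turn":[0,0,0],"fingers":1}]}}

```text
clock: 12.12
eef_pos: [626.6, 117.7, 292.1]
tcp_rot: [3.142, 0.0, 2.152]
contact_force: [-0.3, -0.4, -1.2]
opening: 0.001
grasp_force: 0.0
```

Run:
```python
from plan import *
from h import proj
import cv2
f=r.grab_frame("scene")
a=f["pixels"][110:260,230:380,::-1];cv2.imwrite("pics/s6.png",cv2.resize(a,(600,600),interpolation=cv2.INTER_CUBIC))
print(((proj(f,[[*f2w(0,-9),79],[*f2w(0,85),39.3]])-[230,110])*4).round(0).tolist(),r.sense()["eef_pos"])
```

```text
[[223.0, 359.0], [234.0, 510.0]] [626.56914804 117.63410753 292.13253992]
```

View pics/s6.png

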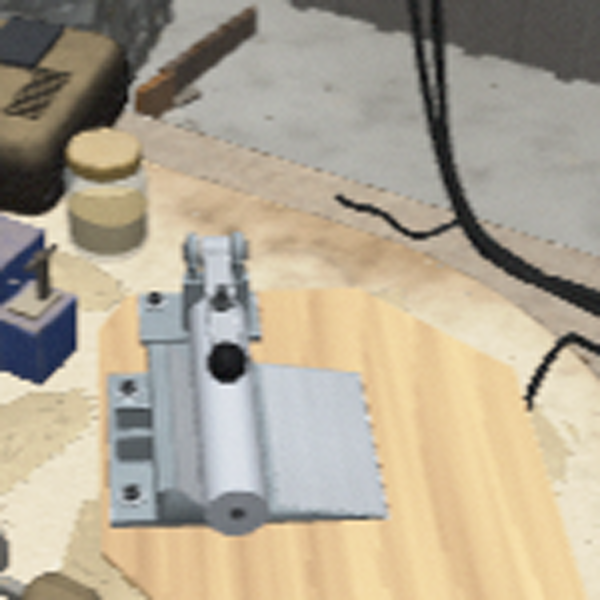

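The knob is at (227,361) against the predicted level position (223,359), and the bar end is unmoved at (236,513). The hold-down is resting on the bar.

```bash
python3 -c "
from rig import r
print(r.sign_off())"
```

```text
the job is handed in; nothing more can be done
None
```

The job is done and handed in at about 12 s on the robot's clock: the bar was rolled into the V and pushed against the stop screw, then the hold-down arm was tipped over on to it; the last picture shows its pad resting on the bar.

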